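Start the dust extraction and blow the air line dry

TASK

Get the bench ready for air-scribing, using only the closed fingertips: on the free-standing control box press the larger rocker, at its left end, over to on (its far end, the one with the raised bar, goes down), then push the flat square start key in until it stays in, and only then, with the extractor running, press the big button of the air-line blow-off valve fully down and keep it down. Finish while still holding that button down, so that the water keeps blowing out. Leave the small lamp rocker off and the round mushroom-shaped stop key alone, do not shove or lift the control box, and do not pick up or knock about the things lying around.

Things in the scene. Friction and masses are not known exactly. Their poses are not given: they have to be found in the camera images.
- control_box: Loose grey steel box on rubber feet, 1.8 kg, 125 (x) x 240 (y) x 58 mm. Origin: centre of underside; x away from the robot, y left, z up. On its top panel, 58 mm up, on the line x = 0, at y in mm: larger rocker +80, small lamp rocker +28, flat square start key -27, mushroom stop key -87. Bezels and collars stand 3 mm above the panel. Aerial at the back left, 88 mm high.
- main_rocker (a joint): Larger rocker: black, V-shaped, 49 (box x) x 33 mm, pivots about the box's y at panel level. Rad: 0 = off (near half level, 4 mm above the panel; far half tilted up 0.4 rad), 0.40 = on (far half down, level, 4 mm above the panel). Over-centre spring: about 5 N down at the point main_rocker_on_end, gives way beyond 0.20, then snaps over and stays.
- main_rocker_on_end (a point): Point on the surface of the larger rocker's far half, 17 mm beyond the pivot line, beside the raised white bar; it goes down about 7 mm when the rocker goes on (its end height is 62 mm above the bench).
- lamp_rocker (a joint): The small rocker (34 x 22 mm) of the bench lamps, same kind, must stay off. Rad: 0 = off, 0.40 = on.
- start_key (a joint): Flat square black start key, 32 x 32 mm. In m: 0 = out (top 11 mm above the panel), 0.007 = fully in (top 4 mm above the panel). About 6 N to start it, falling to nothing at half travel, then it snaps in and stays. Pushing it in pushes the stop key out by the same amount, and the reverse.
- start_key_top (a point): Centre of the start key's flat top; moves with it.
- air_valve: Blow-off valve of the air line, screwed to the bench: foot plate 80 x 70 x 6 mm, aluminium block 46 x 44 mm and 58 mm high, round gauge on its near face, couplers out to 51 mm left and right. Origin: centre of underside, on the button's upright axis. Stands left of the control box or far right beyond the bench vice; the white cup has the other place.
- blow_button (a joint): Mushroom-shaped button on top of the air valve, head 41 mm across. Value in m: 0 = up (top 92 mm above the bench), 0.008 = fully down (top 84 mm). Spring return: 3 N at the start, 7 N fully down.
- blow_button_top (a point): Centre of the blow-off button's top; moves with it.
- plaster_cup: Loose white open cup, 70 mm across, 77 mm high; leave it. Origin at its underside.
- dropper_bottle: Loose brown dropper bottle, 37 mm across, 109 mm high, standing 30 to 60 mm behind the control box; leave it. Origin at its underside.
- tool_scribe: Loose air scribe (pencil-like tool, 23 x 180 x 22 mm) lying in front of the control box; leave it.
- marker: Loose marker, 18 x 135 x 18 mm, lying on the bench; leave it.
- fossil_tray: Loose small open tray with a fossil, 65 x 85 x 23 mm; leave it.
- tape: Loose roll of masking tape, 110 mm across, 24 mm high; leave it.
- stop_key: Round mushroom-shaped stop key, head 45 mm across. Found in (top 21 mm above the panel); comes out 7 mm (top 28 mm above the panel) as the start key goes in. Origin: on its axis, at panel level while it is in.

How it is judged:
By the outcome, as a careful person would: the job done as asked, in the order asked, and still so for the second after the job is handed in, while the arm keeps its last pose, push and grip.
It also fails if it takes over 42 s, if anything falls off the work surface, if the arm or the gripper's body presses on something with over 40 N, if the wrist force passes 120 N, or if a joint passes its speed limit or range.

ROBOT

A 6-joint arm with a two-finger parallel gripper is mounted at the origin on a cart in front of the work surface, level with it; the furniture and walls round the work are solid. World frame = base frame: x ahead of the robot, y to its left, z up, the work surface at z = 0. Lengths are in mm, angles in degrees, forces in N, time in s.
With the tool pointing down it reaches from about 300 to 850 mm from the base axis. Payload 4.2 kg.
Tool frame: the origin (TCP) lies at the very end of the fingers, on their centre line; the grasp point (between the pads) lies 19 mm behind it (env.grip_point_offset is the distance from the TCP to the grasp point, in mm); z points along the fingers, y is the line along which they close (so a half turn about z gives the same grasp; the last joint's range is limited). The gripper opens to 91 mm and grips with 3 to 60 N. Pads are 32 mm wide; open, the fingers measure 118 mm over their backs; the gripper's body (76 mm by 178 mm) begins 60 mm behind the grasp point.
Start: joints at [72.651, 18.312, 89.639, -0, 72.044, -1.146], TCP at [160.454, 552.178, 183.876] pointing down, gripper open.
Joint ranges: [-177.97, 177.97], [-48.28, 115.42], [12.27, 149.76], [-77.06, 257.06], [2.81, 150.46], [-146.56, 146.56]. Speed limits (degrees/s): [147.25, 147.25, 180, 180, 180, 180].

INTERFACE

Orientations are given as [roll, pitch, yaw] about the fixed x, y, z axes, in that order (R = Rz(yaw) Ry(pitch) Rx(roll)).
In Python, from workcell import env gives the robot as it stands. The module is installed in compiled form; this text tells all that it offers.
- The arm moves only by the tool arm_command, never from a script. Its argument "rows" is a list of rows, each an object with "delta_pos": the shift along the tool's x, y, z in mm, a list of three; "roll": the turn about the tool's z in units of 5 degrees (1.0 is 5 degrees); "jaw": the opening in per cent of the stroke, from 0 (shut) to 100 (fully open). A call has 1 to 20 rows; each row is the pose to reach, as a shift and turn from the pose commanded when the call began, along the tool's axes at that moment; what a row does not reach only later rows make up. A row lasts 1/12 s, in which the tool goes at most 41.7 mm and 7.16 degrees, less where a joint would pass 70% of its speed; a pose out of reach is approached as far as the arm can. A call with a gripper value outside its range is refused whole. The fingers move at their own pace and stop on an object; "squeeze" is the grip in N (left out, the last holds). Time passes only in rows, so rows that repeat a pose let the fingers close. It gives the time, the measured TCP pose, the force, the opening and the grip force at its end, in the units of the state.
- env.state(): the state, without advancing time (a new reading comes with each control period).
- env.grab_frame(name): name is "scene" or "top" or "wrist"; returns a dict with "img" (400x640x3 uint8, blue, green, red), "z_map" (400x640 float32, mm along the optical axis (not along the pixel's ray), 0 where there is no reading), "fov_y" (degrees; the focal length in pixels is half the picture's height over the tangent of half this angle, whatever the lens; pixels are square), "cx", "cy" (the principal point, pixels), "R" (3x3) and "t" (3): a world point X has camera coordinates R X + t; the wrist camera has in their place "T_tool_cam" (4x4, takes a point from camera to tool coordinates, whose origin is the TCP and whose axes are the flange's). Camera axes: x right, y down, z forward; pixel columns grow to the right and rows downward; lengths in mm; the calibration is good to about 2 mm. A picture is of the moment at which its call begins: read the wrist's pose just before it.
- env.job_done(): hands the job in; it is judged then, once.
The state is a dict: "time_s": time; "qpos": joint angles; "qvel": joint speeds; "effort": joint torques, N m; "ee_pos": TCP position; "ee_rot": TCP orientation; "force": force on the tool from outside, world axes, zero at the start; "torque": the same for the moment, N m; "gripper_width": finger opening in mm; "gripper_force": force on a finger pad.
Only numpy, scipy, OpenCV 4.12 (cv2) and the standard library are available. Lean on these libraries where they do the work, as an engineer would, in place of code of your own. Each camera call takes 0.05 s, during which the arm holds its last target. There are 200 camera calls.

## Working session

There is one attempt and no reset: what is moved stays moved. The work goes in short steps, Python scripts to look and compute and a tool call to move; the robot and the scene stay as the last step left them, time stands still between calls to the robot, and variables do not carry over. Pictures are saved under pics/ and viewed, at most 10 in all, crops included, and the job is handed in when it is done.

Besides the shell and the picture viewer there is one more tool, called after "Call:" as name(argument=value, ...), one argument or row to a line, values as JSON. arm_command: Moves the arm, as the interface text tells. Its arguments: {"type":"object","properties":{"rows":{"type":"array"},"squeeze":{"type":"number"}},"required":["rows"]}

```bash
mkdir -p pics
cat > h.py <<'E'
import numpy as np, cv2
from workcell import env
def save(n,fn):
    f=env.grab_frame(n); cv2.imwrite('pics/'+fn+'.png',f['img']); np.savez('pics/'+fn+'.npz',**f); return f
def load(fn): return np.load('pics/'+fn+'.npz')
def ray(f,u,v):
    F=200/np.tan(np.radians(float(f['fov_y']))/2)
    d=np.array([(u-float(f['cx']))/F,(v-float(f['cy']))/F,1.]); return d
def plane(f,u,v,h):
    R=f['R'];t=f['t'];o=-R.T@t;d=R.T@ray(f,u,v); return o+d*(h-o[2])/d[2]
def pt(f,u,v):
    z=float(f['z_map'][int(v),int(u)]); return f['R'].T@(ray(f,u,v)*z-f['t'])
def proj(f,X):
    F=200/np.tan(np.radians(float(f['fov_y']))/2); c=f['R']@np.array(X,float)+f['t']; return F*c[0]/c[2]+float(f['cx']),F*c[1]/c[2]+float(f['cy'])
E
python3 - <<'E'
from h import *
for n in('top','scene'): f=save(n,n+'0'); print(n,f['fov_y'],-f['R'].T@f['t'])
s=env.state();print(s['ee_pos'],s['ee_rot'],s['time_s'],s['force'],s['gripper_width'])
E
```

```text
top 42.08472087398632 [ 263.97906775    7.04321339 1491.52718606]
scene 54.2343044867032 [  24.37888631 -744.77050395  899.46244223]
[160.30149284 551.69140938 183.10140279] [-1.79908876e+02  2.02595738e-04  1.63799695e+02] 0.1 [-0.59944657  0.26375035  0.42679082] 90.96958120058973
```

View pics/top0.png

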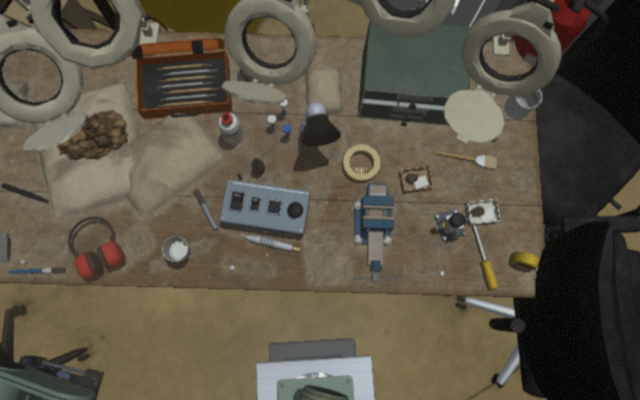

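View pics/scene0.png

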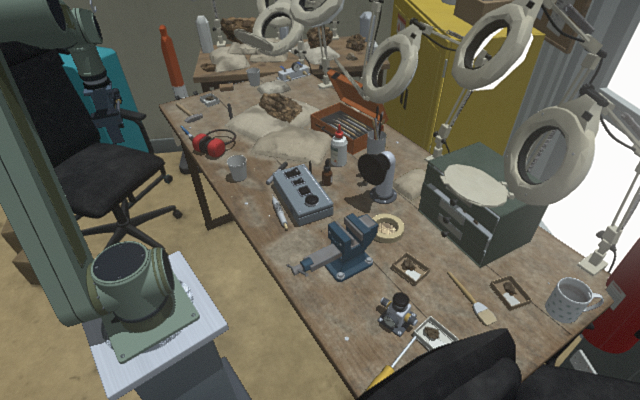

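The top view shows the control box at (265,208), with the rockers and keys at about (237,198), (256,205), (274,207) and (295,210). The valve is far right at (450,225), the vice at (375,230) and the cup at left (175,250). The scene view agrees with this layout. Next I'll enlarge and measure.

Run:
```python
from h import *
f=load('top0');g=load('scene0')
a=cv2.resize(f['img'][170:250,210:320],None,fx=5,fy=5,interpolation=cv2.INTER_CUBIC)
b=cv2.resize(f['img'][195:255,425:475],None,fx=4,fy=4,interpolation=cv2.INTER_CUBIC)
c=cv2.resize(g['img'][150:230,260:340],None,fx=3,fy=3,interpolation=cv2.INTER_CUBIC)
o=np.zeros((400,800,3),np.uint8);o[:400,:550]=a;o[:240,600:800]=b;cv2.imwrite('pics/c1.png',o)
def cloud(f):
    v,u=np.mgrid[0:400,0:640];z=f['z_map'];F=200/np.tan(np.radians(float(f['fov_y']))/2)
    P=np.stack([(u-f['cx'])/F*z,(v-f['cy'])/F*z,z],-1);return (P-f['t'])@f['R']
for n,q in(('top',f),('scene',g)):
    P=cloud(q)
    m=(abs(P[...,2]-59)<5)&(P[...,0]>380)&(P[...,0]<650)&(P[...,1]>0)&(P[...,1]<330)&(q['z_map']>0)
    k,l,s,c=cv2.connectedComponentsWithStats(m.astype(np.uint8))
    i=1+np.argmax(s[1:,4]);M=l==i
    r=cv2.minAreaRect(P[M][:,:2].astype(np.float32));print(n,'box',r,np.median(P[M][:,2]),s[i])
    # valve
    m=(P[...,2]>78)&(P[...,2]<110)&(P[...,0]>300)&(P[...,0]<520)&(P[...,1]<-300)&(P[...,1]>-560)&(q['z_map']>0)
    k,l,s,c=cv2.connectedComponentsWithStats(m.astype(np.uint8))
    for i in range(1,k):
        if s[i,4]>8: Q=P[l==i];print('valve',s[i],Q.mean(0),Q.min(0),Q.max(0))
```

```text
top box ((580.3712768554688, 111.9940414428711), (239.72079467773438, 126.33901977539062), 77.8781967163086) 59.52441333845995 [ 220  182   86   52 2617]
valve [450 213  15  14 165] [ 501.88055835 -416.22744224   91.48618191] [ 483.121503   -437.1266072    81.82219675] [ 519.86983928 -397.38389585   99.36581451]
scene box ((577.1319580078125, 110.42257690429688), (240.69815063476562, 124.68820190429688), 77.71724700927734) 57.70560929064516 [ 273  165   58   50 1325]
valve [393 292  17  15 196] [ 498.15512238 -420.21276658   89.09258208] [ 479.76390956 -438.54254469   80.00617056] [ 519.37678236 -398.36207563   93.92875417]
```

View pics/c1.png

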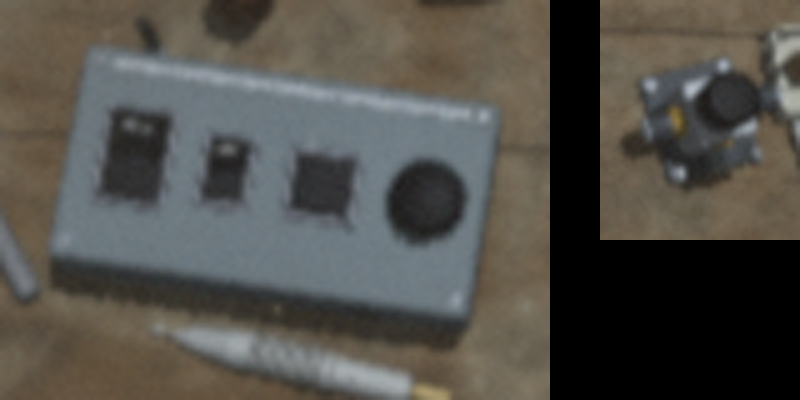

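Call:
arm_command(
  rows=[
    {"delta_pos": [-30,-13,0],"roll": 1,"jaw": 0},
    {"delta_pos": [-65,-27,0],"roll": 2,"jaw": 0},
    {"delta_pos": [-100,-42,0],"roll": 3.2,"jaw": 0},
    {"delta_pos": [-135,-57,0],"roll": 4.4,"jaw": 0},
    {"delta_pos": [-170,-72,0],"roll": 5.6,"jaw": 0},
    {"delta_pos": [-205,-86,0],"roll": 6.8,"jaw": 0},
    {"delta_pos": [-240,-101,0],"roll": 8,"jaw": 0},
    {"delta_pos": [-275,-116,0],"roll": 9.2,"jaw": 0},
    {"delta_pos": [-310,-131,0],"roll": 10.4,"jaw": 0},
    {"delta_pos": [-345,-145,0],"roll": 11.6,"jaw": 0},
    {"delta_pos": [-380,-160,0],"roll": 12.8,"jaw": 0},
    {"delta_pos": [-415,-175,0],"roll": 14,"jaw": 0},
    {"delta_pos": [-450,-190,0],"roll": 15.2,"jaw": 0},
    {"delta_pos": [-485,-204,0],"roll": 16.2,"jaw": 0},
    {"delta_pos": [-515,-217,0],"roll": 17.2,"jaw": 0},
    {"delta_pos": [-536,-226,0],"roll": 17.2,"jaw": 0},
    {"delta_pos": [-536,-226,0],"roll": 17.2,"jaw": 0},
    {"delta_pos": [-536,-226,0],"roll": 17.2,"jaw": 0},
    {"delta_pos": [-536,-226,0],"roll": 17.2,"jaw": 0},
    {"delta_pos": [-536,-226,0],"roll": 17.2,"jaw": 0},
  ],
  squeeze=20,
)

```text
time_s: 1.77
ee_pos: [611.1, 186.4, 183.7]
ee_rot: [-179.9, -0.0, 77.9]
force: [-0.5, 1.1, 0.2]
gripper_width: 0.6
gripper_force: 0.0
```

Run:
```python
from h import *
s=env.state();np.savez('pics/w1s.npz',p=s['ee_pos'],r=s['ee_rot'])
f=save('wrist','w1');print(s['ee_pos'],s['ee_rot'],s['gripper_width'],s['time_s'],f['fov_y'],f['T_tool_cam'])
```

```text
[611.05438951 186.43256218 183.73461564] [-1.79945242e+02 -2.51647218e-03  7.78702412e+01] 0.5873292738383401 1.7667 61.59295457642925 [[ 3.87574015e-04 -9.58698218e-01 -2.84424994e-01  8.21438762e+01]
 [ 9.99999487e-01  1.05400571e-04  1.00738853e-03 -5.91207158e-01]
 [-9.35803030e-04 -2.84425239e-01  9.58697767e-01 -2.01093125e+02]
 [ 0.00000000e+00  0.00000000e+00  0.00000000e+00  1.00000000e+00]]
```

View pics/w1.png

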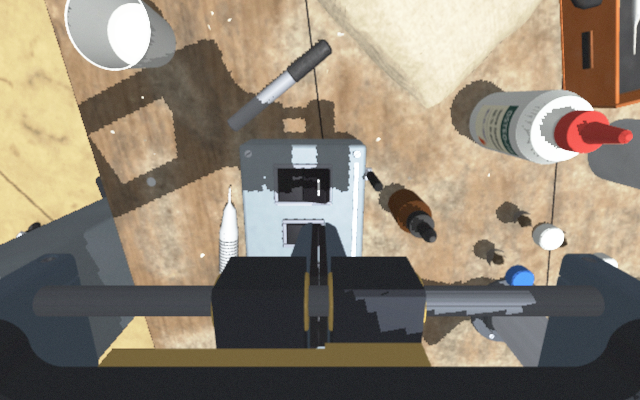

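The wrist view shows the larger rocker bezel spanning about (275..331, 164..202), with its white bar at (319,187). The box's left edge runs along row 145, columns 243–362. The aerial is at (374,180) and the bottle at (412,215). I'll measure these and compare with my estimate.

```bash
cat >> h.py <<'E'
from scipy.spatial.transform import Rotation as Ro
def wfix(fn):
    f=dict(load(fn));s=np.load('pics/'+fn+'s.npz');T=np.eye(4);T[:3,:3]=Ro.from_euler('xyz',s['r'],degrees=True).as_matrix();T[:3,3]=s['p']
    W=np.linalg.inv(T@f['T_tool_cam']);f['R']=W[:3,:3];f['t']=W[:3,3];return f
E
python3 - <<'E'
from h import *
f=wfix('w1');g=f['img'].max(2)
# dark rocker incl. bezel vs bright panel
sub=(g[150:215,255:355]<95).astype(np.uint8)
k,l,s,c=cv2.connectedComponentsWithStats(sub);print([list(x[:5]+[255,150,0,0,0]) for x in s[1:] if x[4]>80])
B=np.array([578.8,111.2]);th=np.radians(-12.2);X=np.array([np.cos(th),np.sin(th)]);Y=np.array([-X[1],X[0]])
for n,u,v,h in(('rock c',303,183,61),('bezTL',275,164,61),('bezBR',331,202,61),('boxTL',243,145,58),('boxTR',363,145,58),('bar',319,187,68),('aerialbase',368,175,30)):
    P=plane(f,u,v,h);d=P[:2]-B;print(n,P.round(1),'box',(d@X).round(1),(d@Y).round(1),'z',pt(f,u,v).round(1))
print(proj(f,[*f and env.state()['ee_pos']]))
v,u=np.mgrid[140:215,230:370]
P=np.array([pt(f,a,b) for a,b in zip(u.ravel(),v.ravel())]);m=abs(P[:,2]-58.5)<3
D=(P[m][:,:2]-B);bx=D@X;by=D@Y
for lo in(55,75,95,110):
    q=bx[(by>lo)&(by<lo+10)&(abs(bx)<75)];print(lo,q.min(),q.max())
q=by[abs(bx)<40];print(q.max(),np.percentile(q,99.5),np.median(P[m][:,2]))
E
```

```text
File "<stdin>", line 9
    print(proj(f,[*f and env.state()['ee_pos']]))
                     ^^^
SyntaxError: invalid syntax
```

Run:
```python
from h import *
f=wfix('w1');g=f['img'].max(2)
B=np.array([578.8,111.2]);th=np.radians(-12.2);X=np.array([np.cos(th),np.sin(th)]);Y=np.array([-X[1],X[0]])
for n,u,v,h in(('rock c',303,183,61),('bezTL',275,164,61),('bezBR',331,202,61),('boxTL',243,145,58),('boxTR',363,145,58),('bar',319,187,68),('aerialbase',368,175,30)):
    P=plane(f,u,v,h);d=P[:2]-B;print(n,P.round(1),'box',(d@X).round(1),(d@Y).round(1),'z',pt(f,u,v).round(1))
v,u=np.mgrid[140:215,230:370]
P=np.array([pt(f,a,b) for a,b in zip(u.ravel(),v.ravel())]);m=abs(P[:,2]-58.5)<3
D=(P[m][:,:2]-B);bx=D@X;by=D@Y
for lo in(55,75,95,110):
    q=bx[(by>lo)&(by<lo+10)&(abs(bx)<75)];print(lo,q.min(),q.max())
q=by[abs(bx)<40];print(q.max(),np.percentile(q,99.5),np.median(P[m][:,2]))
```

```text
rock c [596.8 193.2  61. ] box 0.2 83.9 z [596.5 192.6  58.5]
bezTL [574.3 217.5  61. ] box -26.9 102.9 z [574.2 217.4  60.3]
bezBR [620.  168.1  61. ] box 28.2 64.3 z [620.  168.   60.7]
boxTL [548.  241.6  58. ] box -57.6 120.9 z [547.8 241.5  56.8]
boxTR [661.7 217.2  58. ] box 58.6 121.1 z [661.8 217.1  57.4]
bar [611.8 187.6  68. ] box 16.1 81.7 z [611.8 187.8  68.8]
aerialbase [664.3 180.1  30. ] box 69.0 85.4 z [662.7 184.   46.2]
55 -61.81524478747282 61.4504385827306
75 -61.56630654242864 61.58651165552175
95 -61.638225427854174 61.92930814199018
110 -61.41796086712354 61.891695950891915
122.63336702307036 121.74984926462652 58.082362729078795
```

Call:
arm_command(
  rows=[
    {"delta_pos": [1,1.5,15],"roll": 0,"jaw": 0},
    {"delta_pos": [1,1.5,40],"roll": 0,"jaw": 0},
    {"delta_pos": [1,1.5,65],"roll": 0,"jaw": 0},
    {"delta_pos": [1,1.5,85],"roll": 0,"jaw": 0},
    {"delta_pos": [1,1.5,97],"roll": 0,"jaw": 0},
    {"delta_pos": [1,1.5,103],"roll": 0,"jaw": 0},
    {"delta_pos": [1,1.5,106],"roll": 0,"jaw": 0},
    {"delta_pos": [1,1.5,108],"roll": 0,"jaw": 0},
    {"delta_pos": [1,1.5,110],"roll": 0,"jaw": 0},
    {"delta_pos": [1,1.5,112],"roll": 0,"jaw": 0},
    {"delta_pos": [1,1.5,114],"roll": 0,"jaw": 0},
    {"delta_pos": [1,1.5,116],"roll": 0,"jaw": 0},
    {"delta_pos": [1,1.5,116],"roll": 0,"jaw": 0},
  ],
)

```text
time_s: 2.9
ee_pos: [613.7, 186.2, 67.7]
ee_rot: [-180.0, 0.0, 77.8]
force: [0.4, 0.1, 0.5]
gripper_width: 0.3
gripper_force: 0.0
```

Call:
arm_command(
  rows=[
    {"delta_pos": [0,0,1],"roll": 0,"jaw": 0},
    {"delta_pos": [0,0,2],"roll": 0,"jaw": 0},
    {"delta_pos": [0,0,3],"roll": 0,"jaw": 0},
    {"delta_pos": [0,0,4],"roll": 0,"jaw": 0},
    {"delta_pos": [0,0,4],"roll": 0,"jaw": 0},
  ],
)

```text
time_s: 3.32
ee_pos: [613.6, 186.2, 63.6]
ee_rot: [-180.0, 0.0, 77.8]
force: [-0.7, 0.6, 0.1]
gripper_width: 0.5
gripper_force: 0.0
```

Call:
arm_command(
  rows=[
    {"delta_pos": [0,0,-10],"roll": 0,"jaw": 0},
    {"delta_pos": [0,0,-30],"roll": 0,"jaw": 0},
    {"delta_pos": [-15,-3,-45],"roll": 0,"jaw": 0},
    {"delta_pos": [-40,-7,-45],"roll": 0,"jaw": 0},
    {"delta_pos": [-70,-12,-45],"roll": 0,"jaw": 0},
    {"delta_pos": [-95,-17,-45],"roll": 0,"jaw": 0},
    {"delta_pos": [-106,-18,-45],"roll": 0,"jaw": 0},
    {"delta_pos": [-106,-18,-45],"roll": 0,"jaw": 0},
    {"delta_pos": [-106,-18,-45],"roll": 0,"jaw": 0},
    {"delta_pos": [-106,-18,-45],"roll": 0,"jaw": 0},
  ],
)

```text
time_s: 4.15
ee_pos: [574.7, 87.5, 109.2]
ee_rot: [179.9, -0.1, 77.8]
force: [-0.8, -0.6, -0.1]
gripper_width: 0.3
gripper_force: 0.0
```

Run:
```python
from h import *
s=env.state();np.savez('pics/w2s.npz',p=s['ee_pos'],r=s['ee_rot'])
f=save('wrist','w2');print(s['ee_pos'],s['ee_rot'],s['time_s'])
```

```text
[574.71400265  87.45235525 109.24977335] [ 1.79933187e+02 -6.65882923e-02  7.78158694e+01] 4.15
```

View pics/w2.png

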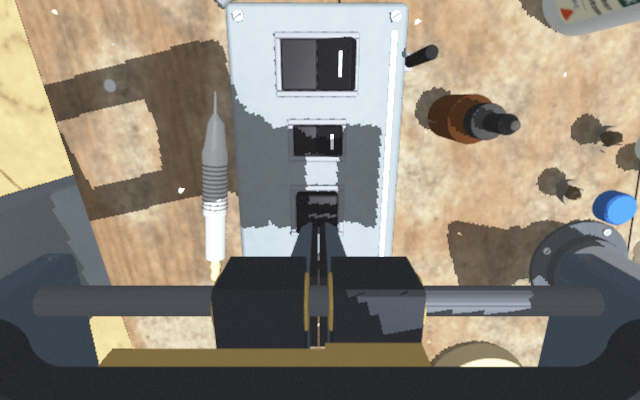

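The wrist view shows the main rocker at (317,65), with a lit left half and a dark far half. The lamp rocker is at (317,140) and the start key at (318,205), just ahead of the fingertips. I'll check the rocker state from depth.

Run:
```python
from h import *
f=wfix('w2')
B=np.array([579.1,112.4]);th=np.radians(-12.2);X=np.array([np.cos(th),np.sin(th)]);Y=np.array([-X[1],X[0]])
def bx(P): d=P[:2]-B;return [round(float(d@X),1),round(float(d@Y),1),round(float(P[2]),1)]
for u,v in((285,80),(300,80),(314,80),(325,80),(335,80),(350,80),(298,150),(312,150),(325,150),(338,150),(260,110),(300,200),(318,200),(335,200)): print(u,v,bx(pt(f,u,v)))
for u,v,h in((275,33,61),(358,95,61),(288,119,61),(346,160,61),(296,190,69),(339,190,69),(230,12,58),(406,12,58)): print('pl',u,v,bx(plane(f,u,v,h)))
p=env.state()['ee_pos'];print(bx(p),proj(f,p))
```

```text
285 80 [-22.5, 70.5, 61.8]
300 80 [-12.0, 70.6, 61.6]
314 80 [-2.3, 70.6, 61.4]
325 80 [5.4, 70.4, 64.0]
335 80 [12.2, 70.3, 67.1]
350 80 [22.0, 70.0, 71.4]
298 150 [-14.2, 21.8, 62.4]
312 150 [-3.9, 21.7, 62.2]
325 150 [5.7, 22.1, 64.7]
338 150 [14.9, 22.8, 69.6]
260 110 [-41.6, 50.2, 57.7]
300 200 [-12.9, -14.8, 68.9]
318 200 [0.6, -14.9, 68.6]
335 200 [13.3, -14.7, 69.3]
pl 275 33 [-28.5, 100.5, 61.0]
pl 358 95 [28.9, 60.6, 61.0]
pl 288 119 [-21.1, 44.0, 61.0]
pl 346 160 [21.5, 14.1, 61.0]
pl 296 190 [-15.8, -7.0, 69.0]
pl 339 190 [16.2, -7.0, 69.0]
pl 230 12 [-58.7, 113.9, 58.0]
pl 406 12 [59.8, 114.0, 58.0]
[0.8, -25.2, 109.0] (np.float64(318.47731557799455), np.float64(233.10298289392406))
```

The depth says the rocker is still off: the far half rises to 71 mm. I'll check where the fingertips really end before pressing again.

Run:
```python
from h import *
f=wfix('w2');p=np.load('pics/w2s.npz')['p']
for v in range(200,262,4): print(v,[tuple((pt(f,u,v)-p).round(0).astype(int)) if f['z_map'][v,u]>0 else None for u in(300,308,314,318,323,330,338)])
cv2.imwrite('pics/c2.png',cv2.resize(f['img'][170:270,260:380],None,fx=5,fy=5))
```

```text
200 [(np.int64(-11), np.int64(13), np.int64(-40)), (np.int64(-6), np.int64(12), np.int64(-41)), (np.int64(-1), np.int64(11), np.int64(-41)), (np.int64(2), np.int64(10), np.int64(-41)), (np.int64(5), np.int64(10), np.int64(-40)), (np.int64(11), np.int64(8), np.int64(-40)), (np.int64(17), np.int64(7), np.int64(-43))]
204 [(np.int64(-12), np.int64(10), np.int64(-41)), (np.int64(-6), np.int64(9), np.int64(-41)), (np.int64(-2), np.int64(8), np.int64(-40)), (np.int64(1), np.int64(7), np.int64(-41)), (np.int64(5), np.int64(6), np.int64(-41)), (np.int64(10), np.int64(6), np.int64(-39)), (np.int64(16), np.int64(1), np.int64(-51))]
208 [(np.int64(-13), np.int64(7), np.int64(-41)), (np.int64(-7), np.int64(6), np.int64(-39)), (np.int64(-2), np.int64(5), np.int64(-40)), (np.int64(1), np.int64(4), np.int64(-40)), (np.int64(4), np.int64(4), np.int64(-39)), (np.int64(9), np.int64(3), np.int64(-40)), (np.int64(15), np.int64(-3), np.int64(-52))]
212 [(np.int64(-14), np.int64(4), np.int64(-40)), (np.int64(-8), np.int64(3), np.int64(-41)), (np.int64(-3), np.int64(2), np.int64(-41)), (np.int64(0), np.int
[... 3189 characters left out ...]
, np.int64(17), np.int64(67)), (np.int64(12), np.int64(17), np.int64(68))]
256 [(np.int64(3), np.int64(40), np.int64(113)), (np.int64(-1), np.int64(20), np.int64(72)), (np.int64(1), np.int64(18), np.int64(69)), (np.int64(-9), np.int64(-40), np.int64(-51)), (np.int64(5), np.int64(16), np.int64(67)), (np.int64(8), np.int64(17), np.int64(71)), (np.int64(13), np.int64(38), np.int64(115))]
260 [(np.int64(3), np.int64(40), np.int64(116)), (np.int64(-1), np.int64(19), np.int64(75)), (np.int64(2), np.int64(18), np.int64(73)), (np.int64(-8), np.int64(-37), np.int64(-39)), (np.int64(5), np.int64(17), np.int64(73)), (np.int64(8), np.int64(18), np.int64(76)), (np.int64(13), np.int64(38), np.int64(117))]
```

View pics/c2.png

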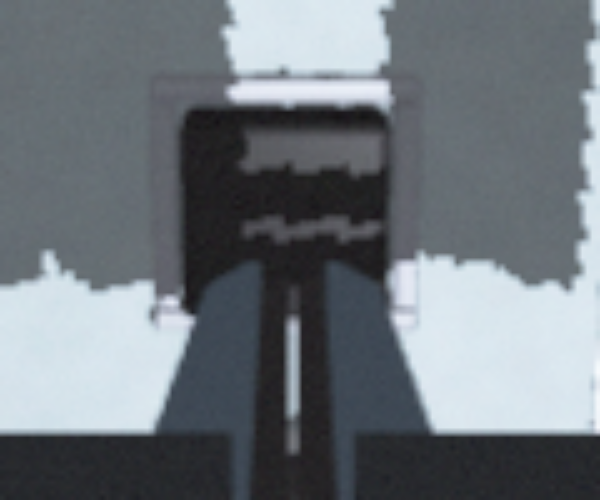

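The close-up (tips end around crop row 265, full-image row 223) and its depth put the closed fingertips about 33 mm above the reported TCP. So the first press ended in the air. I'll go back over the rocker and come down with force checks.

Call:
arm_command(
  rows=[
    {"delta_pos": [25,4,0],"roll": 0,"jaw": 0},
    {"delta_pos": [60,10,0],"roll": 0,"jaw": 0},
    {"delta_pos": [90,15,0],"roll": 0,"jaw": 0},
    {"delta_pos": [105,17,0],"roll": 0,"jaw": 0},
    {"delta_pos": [105,17,20],"roll": 0,"jaw": 0},
    {"delta_pos": [105,17,45],"roll": 0,"jaw": 0},
    {"delta_pos": [105,17,55],"roll": 0,"jaw": 0},
    {"delta_pos": [105,17,60],"roll": 0,"jaw": 0},
    {"delta_pos": [105,17,62],"roll": 0,"jaw": 0},
    {"delta_pos": [105,17,64],"roll": 0,"jaw": 0},
    {"delta_pos": [105,17,66],"roll": 0,"jaw": 0},
    {"delta_pos": [105,17,66],"roll": 0,"jaw": 0},
  ],
)

```text
time_s: 5.2
ee_pos: [613.1, 185.5, 43.6]
ee_rot: [179.9, -0.0, 77.8]
force: [0.5, 0.5, 0.3]
gripper_width: 0.6
gripper_force: 0.0
```

Run:
```python
from h import *
s=env.state();np.savez('pics/w3s.npz',p=s['ee_pos'],r=s['ee_rot'])
save('wrist','w3');f=wfix('w3')
B=np.array([579.1,112.4]);th=np.radians(-12.2);X=np.array([np.cos(th),np.sin(th)]);Y=np.array([-X[1],X[0]])
def bx(P): d=P[:2]-B;return [round(float(d@X),1),round(float(d@Y),1),round(float(P[2]),1)]
print(s['ee_pos'],bx(s['ee_pos']),s['force'])
for v in range(205,250,4): print(v,[bx(pt(f,u,v)) for u in(308,312,325,330)])
cv2.imwrite('pics/c3.png',cv2.resize(f['img'][140:270,240:400],None,fx=4,fy=4))
```

```text
[613.08808267 185.45229538  43.61245058] [17.8, 78.6, 43.6] [0.53025072 0.47245903 0.31258494]
205 [[11.4, 102.0, 57.3], [13.8, 102.4, 58.6], [21.4, 102.4, 58.4], [24.3, 102.3, 58.3]]
209 [[11.5, 100.9, 61.3], [13.8, 100.4, 59.9], [21.3, 100.9, 61.3], [24.2, 101.1, 62.1]]
213 [[11.5, 98.3, 61.0], [13.8, 98.2, 60.5], [21.3, 98.6, 61.8], [24.2, 98.3, 61.0]]
217 [[11.6, 97.4, 65.3], [13.9, 97.5, 65.5], [21.2, 97.4, 65.3], [24.1, 97.5, 65.5]]
221 [[11.6, 95.5, 66.5], [13.9, 95.8, 67.6], [21.1, 97.4, 71.9], [24.0, 95.7, 67.2]]
225 [[12.0, 97.5, 78.2], [13.9, 93.7, 68.3], [21.1, 94.9, 71.5], [23.6, 97.5, 78.4]]
229 [[12.1, 97.6, 84.3], [14.1, 96.4, 81.2], [20.9, 96.7, 81.9], [23.4, 97.5, 84.0]]
233 [[12.3, 98.0, 90.7], [14.2, 96.3, 86.5], [20.8, 96.5, 87.1], [23.2, 97.7, 90.0]]
237 [[12.4, 97.8, 95.2], [14.3, 96.3, 91.7], [20.7, 96.4, 91.9], [23.0, 97.8, 95.4]]
241 [[12.5, 97.5, 99.4], [14.4, 96.4, 96.8], [20.6, 96.4, 97.0], [22.9, 97.3, 98.9]]
245 [[12.7, 97.6, 104.2], [14.4, 96.5, 101.6], [20.5, 96.0, 100.7], [22.6, 97.9, 104.9]]
249 [[12.8, 97.6, 108.5], [14.5, 95.9, 104.9], [20.4, 96.5, 106.0], [22.5, 97.8, 108.9]]
```

View pics/c3.png

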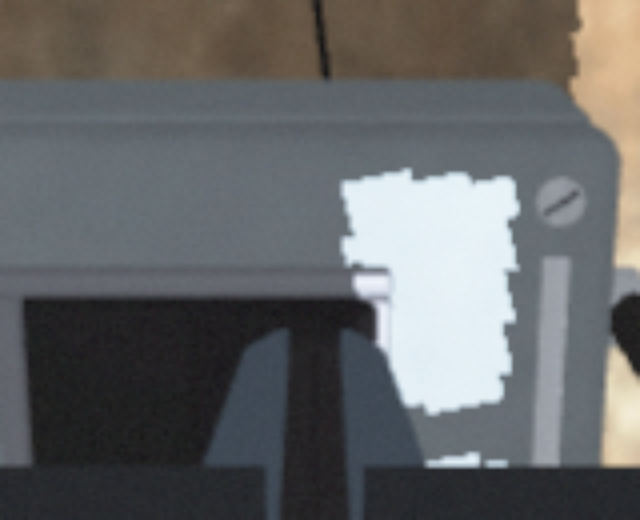

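The crop shows the fingertips (about column 315, row 330) just over the rocker's far half. Depth puts the tip at z ≈ 76 with TCP z = 43.6, so the offset is about 32 mm. I'm pressing down slowly now.

Call:
arm_command(
  rows=[
    {"delta_pos": [1,0,1],"roll": 0,"jaw": 0},
    {"delta_pos": [1,0,2],"roll": 0,"jaw": 0},
    {"delta_pos": [1,0,3],"roll": 0,"jaw": 0},
    {"delta_pos": [1,0,4],"roll": 0,"jaw": 0},
    {"delta_pos": [1,0,5],"roll": 0,"jaw": 0},
    {"delta_pos": [1,0,6],"roll": 0,"jaw": 0},
    {"delta_pos": [1,0,6],"roll": 0,"jaw": 0},
  ],
)

```text
time_s: 5.83
ee_pos: [611.8, 186.4, 36.2]
ee_rot: [-179.9, 0.0, 77.8]
force: [-0.2, 0.7, -0.3]
gripper_width: 0.3
gripper_force: 0.0
```

Call:
arm_command(
  rows=[
    {"delta_pos": [0,1,1],"roll": 0,"jaw": 0},
    {"delta_pos": [0,1,2],"roll": 0,"jaw": 0},
    {"delta_pos": [0,1,2],"roll": 0,"jaw": 0},
  ],
)

```text
time_s: 6.08
ee_pos: [613.0, 186.1, 34.0]
ee_rot: [-179.9, 0.0, 77.8]
force: [-0.6, -0.1, -0.2]
gripper_width: 0.9
gripper_force: 0.0
```

```bash
cat >> h.py <<'E'
B=np.array([579.1,112.4]);th=np.radians(-12.2);X=np.array([np.cos(th),np.sin(th)]);Y=np.array([-X[1],X[0]])
def bx(P): d=P[:2]-B;return [round(float(d@X),1),round(float(d@Y),1),round(float(P[2]),1)]
def wshot(fn):
    s=env.state();np.savez('pics/'+fn+'s.npz',p=s['ee_pos'],r=s['ee_rot']);save('wrist',fn);print(bx(s['ee_pos']),s['force'].round(1),round(s['time_s'],2));return wfix(fn)
E
python3 - <<'E'
from h import *
f=wshot('w4')
for v in range(205,250,4): print(v,[bx(pt(f,u,v)) for u in(290,308,312,325,330)])
E
```

```text
[17.5, 79.2, 34.0] [-0.6 -0.1 -0.2] 6.08
205 [[1.7, 106.2, 58.7], [11.6, 106.0, 58.2], [13.8, 105.8, 57.6], [21.0, 105.8, 57.6], [23.7, 105.9, 57.8]]
209 [[1.4, 103.2, 56.8], [11.5, 103.6, 58.0], [13.8, 103.6, 57.9], [21.0, 103.8, 58.7], [23.7, 103.8, 58.5]]
213 [[1.7, 102.0, 60.3], [11.6, 101.7, 59.4], [13.8, 101.6, 59.0], [20.9, 101.9, 59.9], [23.7, 101.7, 59.3]]
217 [[1.8, 100.4, 62.2], [11.6, 100.0, 61.0], [13.8, 100.2, 61.7], [20.9, 100.2, 61.6], [23.7, 99.9, 60.7]]
221 [[1.4, 96.7, 58.5], [11.6, 97.5, 60.6], [13.8, 97.1, 59.4], [21.0, 97.1, 59.6], [23.7, 97.3, 60.0]]
225 [[1.6, 95.5, 61.6], [11.8, 98.6, 69.7], [13.8, 95.3, 61.0], [20.9, 96.0, 62.9], [23.4, 98.4, 69.1]]
229 [[1.6, 93.0, 61.3], [12.0, 98.3, 74.6], [14.0, 96.6, 70.5], [20.8, 97.2, 71.8], [23.3, 97.8, 73.4]]
233 [[1.6, 90.8, 61.8], [12.1, 98.0, 79.2], [14.1, 97.1, 77.1], [20.7, 96.7, 76.2], [23.1, 98.5, 80.6]]
237 [[1.5, 88.4, 61.8], [12.3, 98.7, 86.2], [14.2, 97.4, 82.9], [20.6, 96.4, 80.6], [22.9, 97.8, 84.0]]
241 [[1.3, 85.6, 60.7], [12.4, 98.2, 89.8], [14.3, 96.8, 86.5], [20.5, 96.8, 86.6], [22.7, 99.0, 91.4]]
245 [[1.0, 81.9, 57.9], [12.6, 98.1, 94.0], [14.3, 97.0, 91.5], [20.4, 96.9, 91.3], [22.6, 98.4, 94.6]]
249 [[1.0, 79.3, 57.9], [12.7, 98.4, 98.9], [14.4, 96.9, 95.7], [20.3, 96.7, 95.2], [22.4, 98.7, 99.7]]
```

The far half now reads about 62 mm, so it has snapped over. I'll move above the start key and verify.

Call:
arm_command(
  rows=[
    {"delta_pos": [0,0,-10],"roll": 0,"jaw": 0},
    {"delta_pos": [0,0,-30],"roll": 0,"jaw": 0},
    {"delta_pos": [-15,-3,-40],"roll": 0,"jaw": 0},
    {"delta_pos": [-40,-7,-40],"roll": 0,"jaw": 0},
    {"delta_pos": [-70,-12,-40],"roll": 0,"jaw": 0},
    {"delta_pos": [-95,-16,-40],"roll": 0,"jaw": 0},
    {"delta_pos": [-107,-18,-40],"roll": 0,"jaw": 0},
    {"delta_pos": [-107,-18,-40],"roll": 0,"jaw": 0},
    {"delta_pos": [-107,-18,-40],"roll": 0,"jaw": 0},
  ],
)

```text
time_s: 6.88
ee_pos: [574.0, 85.3, 75.5]
ee_rot: [179.9, -0.1, 77.7]
force: [0.4, 0.4, -0.3]
gripper_width: 0.5
gripper_force: 0.0
```

Run:
```python
from h import *
f=wshot('w5')
for b in(70,72,22):
  print(b,[bx(pt(f,*proj(f,[*(B+a*X+b*Y),64]))) for a in(-22,-16,-10,-4,4,10,16,22)])
print([bx(pt(f,*proj(f,[*(B+a*X-18*Y),69]))) for a in(-12,0,12)])
```

```text
[0.7, -27.6, 75.5] [ 0.4  0.4 -0.3] 6.88
70 [[-21.4, 69.6, 69.9], [-15.5, 69.5, 70.9], [-9.9, 69.8, 66.2], [-4.0, 69.9, 64.8], [4.1, 70.2, 60.6], [10.1, 70.2, 61.7], [16.3, 70.3, 60.5], [22.2, 70.1, 62.5]]
72 [[-21.4, 71.5, 69.5], [-15.7, 71.6, 68.5], [-9.8, 71.7, 67.3], [-4.0, 72.0, 63.7], [4.0, 72.1, 62.4], [10.1, 72.2, 61.4], [16.2, 72.2, 61.8], [22.2, 72.1, 62.3]]
22 [[-22.6, 21.1, 58.4], [-16.2, 21.5, 60.9], [-10.1, 21.7, 62.2], [-4.0, 21.6, 61.6], [4.0, 22.0, 64.3], [9.9, 22.4, 66.5], [15.6, 22.7, 68.9], [22.5, 21.2, 59.0]]
[[-12.0, -17.9, 69.4], [0.0, -17.8, 69.4], [12.0, -18.0, 69.0]]
```

The main rocker is on, the lamp rocker is off, and the box hasn't moved. Pressing the start key next.

Call:
arm_command(
  rows=[
    {"delta_pos": [0,0,15],"roll": 0,"jaw": 0},
    {"delta_pos": [0,0,28],"roll": 0,"jaw": 0},
    {"delta_pos": [0,0,33],"roll": 0,"jaw": 0},
    {"delta_pos": [0,0,35],"roll": 0,"jaw": 0},
    {"delta_pos": [0,0,37],"roll": 0,"jaw": 0},
    {"delta_pos": [0,0,39],"roll": 0,"jaw": 0},
    {"delta_pos": [0,0,41],"roll": 0,"jaw": 0},
    {"delta_pos": [0,0,42],"roll": 0,"jaw": 0},
    {"delta_pos": [0,0,43],"roll": 0,"jaw": 0},
    {"delta_pos": [0,0,43],"roll": 0,"jaw": 0},
  ],
)

```text
time_s: 7.77
ee_pos: [574.2, 85.5, 32.2]
ee_rot: [179.9, -0.0, 77.8]
force: [1.0, 0.6, 2.3]
gripper_width: 0.6
gripper_force: 1.0
```

Run:
```python
from h import *
f=wshot('w6')
for b in(-14,-18,):print([bx(pt(f,*proj(f,[*(B+a*X+b*Y),64]))) for a in(-13,-10,10,13)])
```

```text
[0.9, -27.4, 32.2] [1.  0.6 2.3] 7.77
[[-13.1, -14.5, 62.7], [-10.1, -14.6, 62.4], [9.3, -8.9, 76.7], [13.1, -14.7, 62.2]]
[[-13.2, -18.9, 62.0], [-8.8, -9.1, 84.7], [8.6, -7.9, 87.6], [13.1, -18.6, 62.5]]
```

The key is down to 62 mm. I'll nudge it 1.5 mm further to be sure it latches, then lift and check.

Call:
arm_command(
  rows=[
    {"delta_pos": [0,0,1],"roll": 0,"jaw": 0},
    {"delta_pos": [0,0,1.5],"roll": 0,"jaw": 0},
    {"delta_pos": [0,0,1.5],"roll": 0,"jaw": 0},
    {"delta_pos": [0,0,-10],"roll": 0,"jaw": 0},
    {"delta_pos": [0,0,-45],"roll": 0,"jaw": 0},
    {"delta_pos": [0,0,-80],"roll": 0,"jaw": 0},
    {"delta_pos": [0,0,-110],"roll": 0,"jaw": 0},
    {"delta_pos": [0,0,-120],"roll": 0,"jaw": 0},
    {"delta_pos": [0,0,-120],"roll": 0,"jaw": 0},
    {"delta_pos": [0,0,-120],"roll": 0,"jaw": 0},
  ],
)

```text
time_s: 8.65
ee_pos: [573.2, 85.3, 151.2]
ee_rot: [-180.0, 0.0, 77.8]
force: [-0.3, -0.1, -0.1]
gripper_width: 0.1
gripper_force: 0.0
```

Run:
```python
from h import *
f=wshot('w7')
for b in(72,22,-14,-18):print(b,[bx(pt(f,*proj(f,[*(B+a*X+b*Y),64]))) for a in(-16,-10,0,10,16)])
```

```text
[-0.1, -27.7, 151.2] [-0.3 -0.1 -0.1] 8.65
72 [[-15.8, 71.7, 68.5], [-9.9, 71.8, 66.7], [0.0, 72.1, 62.8], [10.0, 72.1, 62.8], [16.1, 72.1, 62.3]]
22 [[-16.1, 21.7, 61.5], [-10.1, 21.7, 61.4], [0.0, 21.8, 62.2], [9.9, 22.2, 66.0], [15.8, 22.5, 68.1]]
-14 [[-16.3, -15.3, 58.7], [-10.1, -14.4, 62.3], [0.0, -14.4, 62.3], [10.0, -14.3, 62.7], [16.2, -14.8, 60.7]]
-18 [[-16.3, -19.4, 58.3], [-10.1, -18.5, 62.0], [0.0, -18.6, 61.4], [10.1, -18.5, 62.0], [16.1, -18.6, 61.4]]
```

The start key has latched and the lamp rocker is still off. Next I'll check obstacle heights on the way to the valve.

Run:
```python
from h import *
for n in('top0','scene0'):
    f=load(n);v,u=np.mgrid[0:400,0:640];z=f['z_map'];F=200/np.tan(np.radians(float(f['fov_y']))/2)
    P=(np.stack([(u-f['cx'])/F*z,(v-f['cy'])/F*z,z],-1)-f['t'])@f['R'];P=P[z>0]
    for y0 in range(100,-520,-60):
        m=(P[:,1]<y0)&(P[:,1]>y0-60)&(P[:,0]>350)&(P[:,0]<720);Q=P[m];i=Q[:,2].argmax();print(n,y0,Q[i].round(0))
p=env.state()['ee_pos'];d=np.array([500.4,-417])-p[:2];print('dx tool',d@Y,'dy tool',d@X)
```

```text
top0 100 [552.  44.  82.]
top0 40 [562.  29.  85.]
top0 -20 [497. -78.  13.]
top0 -80 [ 362. -133.   53.]
top0 -140 [ 553. -200.  153.]
top0 -200 [ 500. -227.  151.]
top0 -260 [ 662. -287.   30.]
top0 -320 [ 635. -375.  364.]
top0 -380 [ 638. -380.  363.]
top0 -440 [ 650. -446.  352.]
top0 -500 [ 363. -502.   33.]
scene0 100 [719.  80. 444.]
scene0 40 [551.  22.  81.]
scene0 -20 [610. -21.  35.]
scene0 -80 [ 363. -138.   48.]
scene0 -140 [ 495. -164.  147.]
scene0 -200 [ 483. -220.  146.]
scene0 -260 [ 643. -313.   25.]
scene0 -320 [ 632. -375.  359.]
scene0 -380 [ 633. -382.  358.]
scene0 -440 [ 642. -443.  349.]
scene0 -500 [ 384. -505.   25.]
dx tool -506.1198539535081 dy tool 35.757168006537796
```

Run:
```python
from h import *
for n in('top0','scene0'):
    f=load(n);v,u=np.mgrid[0:400,0:640];z=f['z_map'];F=200/np.tan(np.radians(float(f['fov_y']))/2)
    P=(np.stack([(u-f['cx'])/F*z,(v-f['cy'])/F*z,z],-1)-f['t'])@f['R'];P=P[z>0]
    for y0 in range(0,-560,-40):
        m=(P[:,1]<y0)&(P[:,1]>y0-40)&(P[:,0]>300)&(P[:,0]<800)&(P[:,2]>170)&(P[:,2]<900);Q=P[m]
        if len(Q): i=Q[:,0].argmin();print(n,y0,len(Q),Q[i].round(0))
```

```text
top0 0 215 [726.  -4. 175.]
top0 -40 278 [732. -41. 207.]
top0 -80 60 [736. -81. 204.]
top0 -320 272 [ 645. -360.  358.]
top0 -360 802 [ 633. -376.  361.]
top0 -400 896 [ 634. -410.  362.]
top0 -440 919 [ 643. -443.  349.]
top0 -480 468 [ 695. -480.  332.]
top0 -520 1031 [ 744. -542.  377.]
scene0 0 50 [723.  -6. 171.]
scene0 -40 124 [727. -41. 207.]
scene0 -80 64 [733. -88. 198.]
scene0 -320 149 [ 644. -357.  356.]
scene0 -360 545 [ 632. -378.  356.]
scene0 -400 687 [ 631. -401.  354.]
scene0 -440 868 [ 639. -440.  349.]
scene0 -480 399 [ 681. -481.  336.]
scene0 -520 1374 [ 741. -552.  372.]
```

Call:
arm_command(
  rows=[
    {"delta_pos": [-15,1,-15],"roll": 0,"jaw": 0},
    {"delta_pos": [-45,3,-30],"roll": 0,"jaw": 0},
    {"delta_pos": [-80,6,-30],"roll": 0,"jaw": 0},
    {"delta_pos": [-115,8,-30],"roll": 0,"jaw": 0},
    {"delta_pos": [-150,10,-30],"roll": 0,"jaw": 0},
    {"delta_pos": [-185,13,-30],"roll": 0,"jaw": 0},
    {"delta_pos": [-220,16,-30],"roll": 0,"jaw": 0},
    {"delta_pos": [-255,18,-30],"roll": 0,"jaw": 0},
    {"delta_pos": [-290,20,-30],"roll": 0,"jaw": 0},
    {"delta_pos": [-325,23,-30],"roll": 0,"jaw": 0},
    {"delta_pos": [-360,25,-30],"roll": 0,"jaw": 0},
    {"delta_pos": [-395,28,-30],"roll": 0,"jaw": 0},
    {"delta_pos": [-430,30,-30],"roll": 0,"jaw": 0},
    {"delta_pos": [-465,33,-30],"roll": 0,"jaw": 0},
    {"delta_pos": [-490,35,-20],"roll": 0,"jaw": 0},
    {"delta_pos": [-506,36,0],"roll": 0,"jaw": 0},
    {"delta_pos": [-506,36,20],"roll": 0,"jaw": 0},
    {"delta_pos": [-506,36,35],"roll": 0,"jaw": 0},
    {"delta_pos": [-506,36,35],"roll": 0,"jaw": 0},
    {"delta_pos": [-506,36,35],"roll": 0,"jaw": 0},
  ],
)

```text
time_s: 10.37
ee_pos: [500.5, -415.7, 114.0]
ee_rot: [-179.7, -0.2, 77.8]
force: [-0.9, -0.7, -0.2]
gripper_width: 0.3
gripper_force: 0.0
```

Run:
```python
from h import *
f=wshot('w8');print(env.state()['ee_pos']);cv2.imwrite('pics/v8.png',f['img'])
```

```text
[34.8, -532.8, 114.0] [-0.9 -0.7 -0.2] 10.37
[ 501.51902984 -416.28944571  115.6797966 ]
```

View pics/v8.png

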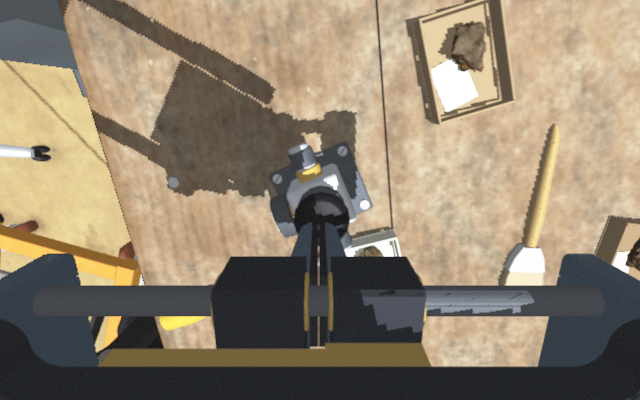

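The wrist view shows the blow-off button head at about columns 296–348, top row 187, with its centre near (322,213), just ahead of the tips. I'll compute the offset.

Run:
```python
from h import *
f=wfix('w8');p=np.load('pics/w8s.npz')['p'];yt=np.array([np.sin(np.radians(77.8)),-np.cos(np.radians(77.8))]);xt=np.array([np.cos(np.radians(77.8)),np.sin(np.radians(77.8))])
v,u=np.mgrid[180:225,290:355];P=np.array([pt(f,a,b) for a,b in zip(u.ravel(),v.ravel())])
m=(P[:,2]>80)&(P[:,2]<97);Q=P[m][:,:2]-p[:2];a=Q@xt;b=Q@yt
print('tool x max',a.max(),'tool y',b.min(),b.max(),P[m][:,2].max(), plane(f,322,213,88)[:2])
c,r=cv2.minEnclosingCircle(np.float32(np.c_[a,b]));print(c,r)
```

```text
tool x max 20.238279962888594 tool y -18.604179519721527 21.756515107596293 93.38197367819411 [ 503.83871322 -411.18459723]
(0.540357232093811, 1.5870459079742432) 20.193002700805664
```

Call:
arm_command(
  rows=[
    {"delta_pos": [0,1,15],"roll": 0,"jaw": 0},
    {"delta_pos": [0,1,35],"roll": 0,"jaw": 0},
    {"delta_pos": [0,1,48],"roll": 0,"jaw": 0},
    {"delta_pos": [0,1,54],"roll": 0,"jaw": 0},
    {"delta_pos": [0,1,57],"roll": 0,"jaw": 0},
    {"delta_pos": [0,1,59],"roll": 0,"jaw": 0},
    {"delta_pos": [0,1,61],"roll": 0,"jaw": 0},
    {"delta_pos": [0,1,62],"roll": 0,"jaw": 0},
    {"delta_pos": [0,1,62],"roll": 0,"jaw": 0},
  ],
)

```text
time_s: 11.17
ee_pos: [503.1, -416.8, 56.0]
ee_rot: [179.9, 0.0, 77.8]
force: [-2.1, 3.6, 5.9]
gripper_width: 0.5
gripper_force: 2.7
```

Call:
arm_command(
  rows=[
    {"delta_pos": [0,0,1],"roll": 0,"jaw": 0},
    {"delta_pos": [0,0,2],"roll": 0,"jaw": 0},
    {"delta_pos": [0,0,3],"roll": 0,"jaw": 0},
    {"delta_pos": [0,0,3],"roll": 0,"jaw": 0},
    {"delta_pos": [0,0,3],"roll": 0,"jaw": 0},
  ],
)

```text
time_s: 11.58
ee_pos: [503.1, -416.8, 53.8]
ee_rot: [179.9, 0.0, 77.8]
force: [-2.9, 4.2, 8.6]
gripper_width: 0.3
gripper_force: 4.0
```

Call:
arm_command(
  rows=[
    {"delta_pos": [0,0,1],"roll": 0,"jaw": 0},
    {"delta_pos": [0,0,2],"roll": 0,"jaw": 0},
    {"delta_pos": [0,0,2],"roll": 0,"jaw": 0},
    {"delta_pos": [0,0,2],"roll": 0,"jaw": 0},
  ],
)

```text
time_s: 11.92
ee_pos: [503.2, -416.8, 53.6]
ee_rot: [179.9, 0.0, 77.8]
force: [-4.9, 5.4, 16.4]
gripper_width: 0.4
gripper_force: 8.0
```

Run:
```python
from h import *
f=wshot('w9');v,u=np.mgrid[170:235,285:360];P=np.array([pt(f,a,b) for a,b in zip(u.ravel(),v.ravel())])
d=np.hypot(P[:,0]-502.5,P[:,1]+416);m=(P[:,2]>70)&(P[:,2]<94)&(d<21)
Q=P[m];dm=d[m];print([(r,np.median(Q[(dm>r)&(dm<r+2),2]).round(1),((dm>r)&(dm<r+2)).sum()) for r in(11,13,15,17,19)])
g=wfix('w8');P=np.array([pt(g,a,b) for a,b in zip(u.ravel(),v.ravel())]);d=np.hypot(P[:,0]-502.5,P[:,1]+416);m=(P[:,2]>70)&(P[:,2]<98)&(d<21)
Q=P[m];dm=d[m];print([(r,np.median(Q[(dm>r)&(dm<r+2),2]).round(1)) for r in(11,13,15,17,19)])
```

```text
[37.6, -533.3, 53.6] [-4.9  5.4 16.4] 11.92
[(11, np.float64(82.6), np.int64(8)), (13, np.float64(82.4), np.int64(10)), (15, np.float64(81.9), np.int64(82)), (17, np.float64(80.9), np.int64(307)), (19, np.float64(79.3), np.int64(343))]
[(11, np.float64(90.9)), (13, np.float64(90.8)), (15, np.float64(90.2)), (17, np.float64(88.8)), (19, np.float64(87.2))]
```

The button has moved 8 mm and is bottomed at 16 N, a stable hold. Handing in.

```bash
python3 -c "
from workcell import env
print(env.job_done())"
```

```text
the job is handed in; nothing more can be done
None
```

I handed the job in at about 12 s with the main rocker on, the start key latched in, and the blow-off button held fully down at about 16 N; the lamp rocker stayed off and the stop key was not touched.

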